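Find the socket for the plate nut of the wafer baker

ROBOT

A 6-joint arm with a two-finger parallel gripper is mounted at the origin on the work surface. World frame = base frame: x ahead of the robot, y to its left, z up, the work surface at z = 0. Lengths are in mm, angles in rad, forces in N, time in s.
With the tool pointing down it reaches from about 350 to 875 mm from the base axis. Payload 4.2 kg.
Tool frame: the origin (TCP) lies on the mounting face of the last link; the fingertips stand 173 mm ahead of it and the grasp point (between the pads) lies 155 mm ahead of it (tcp_to_grasp is the distance from the TCP to the grasp point, in mm); z points along the fingers, y is the direction in which the jaws open and shut (so a half turn about z gives the same grasp; the last joint's range is limited). The gripper opens to 85 mm and grips with 20 to 120 N. Pads are 22 mm wide; open, the fingers measure 114 mm over their backs; the gripper's body (76 mm by 85 mm) begins 54 mm behind the grasp point. The pads swing forward as they close: fully open they stand 13 mm farther back than shut.
Start: joints at [1.485, 0.385, 0.008, 0, -1.194, -0.259], TCP at [211.223, 588.205, 404.712] pointing down, gripper open.
Joint ranges: [-3.14, 3.14], [-1.21, 2.06], [-1.07, 1.41], [-3.16, 2.05], [-2.99, -0.16], [-3.1, 3.1]. Speed limits (rad/s): [2.79, 2.79, 3.14, 3.14, 3.14, 3.14].

INTERFACE

Orientations are given as a unit quaternion [x, y, z, w].
In Python, from bench import * gives the robot as it stands. The module is installed in compiled form; this text tells all that it offers.
- The arm moves only by the tool apply_moves, never from a script. Its arguments are lists of equal length, an entry for each row: "fingers": the closure, from 0 (fully open) to 1 (shut); "dp": the shift along the world's x, y, z in cm, a list of three; "yaw": the turn about the world's z in degrees. A call has 1 to 10 rows; each row is the pose to reach, as a shift and turn from the pose measured when the call began; what a row does not reach only later rows make up. A row lasts 1/10 s, in which the tool goes at most 50 mm and 8.59 degrees, less where a joint would pass 70% of its speed; a pose out of reach is approached as far as the arm can. A call with a gripper value outside its range is refused whole. The fingers move at their own pace and stop on an object; the grip force is fixed at half the most. Time passes only in rows, so rows that repeat a pose let the fingers close. It gives the time, the measured TCP pose, the force and the opening at its end, in the units of the state.
- read_state(): the state, without advancing time (a new reading comes with each control period).
- get_image(name): name is "scene" or "side" or "wrist"; returns a dict with "color" (384x512x3 uint8, blue, green, red), "mtx" (3x3 intrinsics, pixels), "camera_from_world" (4x4, takes a point from world to camera coordinates); the wrist camera has in their place "tool_from_camera" (4x4, takes a point from camera to tool coordinates, whose origin is the TCP and whose axes are the flange's). Camera axes: x right, y down, z forward; pixel columns grow to the right and rows downward; lengths in mm; the calibration is good to about 2 mm. A picture is of the moment at which its call begins: read the wrist's pose just before it. There is no depth.
- job_done(): hands the job in, once; it reports no verdict.
The state is a dict: "clock": time; "joints": joint angles; "joint_vel": joint speeds; "joint_efforts": joint torques, N m; "position": TCP position; "ee_rot": TCP orientation; "contact_force": force on the tool from outside, world axes, zero at the start; "wrist_torque": the same for the moment, N m; "gripper_width": finger opening in mm.
Only numpy, scipy, OpenCV 4.12 (cv2) and the standard library are available. Lean on these libraries where they do the work, as an engineer would, in place of code of your own. Each camera call takes 0.05 s, during which the arm holds its last target. There are 200 camera calls.

TASK

The nut that clamps the upper plate of the wafer baker has worked loose. Press the baker's open lid down until the spring catch holds it shut by itself, then try the sockets from the tray on the hex nut on top of the lid until you find the one that goes fully home over it, standing any that does not fit back upright in the tray. Finish while still holding the fitting socket, fully seated on the nut, and leave the other things on the table where they are.

Things in the scene. Friction and masses are not known exactly. Their poses are not given: they have to be found in the camera images.
- baker: bench-top wafer baker, fixed: grey housing 215 x 210 mm, 75 mm tall, with a round lower plate 150 mm in diameter and a hinged upper plate (the lid). Origin: on the table under the centre of the round plates; x points from its front (grip bar, catch) to its back (hinge), z up.
- lid (a joint): lid angle, rad: 0 shut (its stop), positive open (starts 0.5 to 0.85, at most 1.15). Spring and stiff hinge keep it open where it stands; let go just short of shut, it rises again. In the last 12 mm of travel a leaf-spring catch at the middle of the front snaps over a bead on the lid and holds it at 0; this takes about 10 N down on the grip bar.
- lid_handle (a point): centre of the lid's black round grip bar (22 mm diameter, 110 mm long, level and parallel to the baker's y). 252 mm from the hinge axis. With the lid shut it is 114 mm above the table, 140 mm in front of the plate centre.
- lid_hinge (a point): middle of the lid's hinge axis, 102 mm above the table, 112 mm behind the plate centre; the axis runs along the baker's y.
- nut: steel hex nut, 24 mm across flats, 16 mm tall, on the lid above the plate centre, 112 mm from the hinge axis. Origin: centre of its underside, on a 42 mm washer, 123 mm above the table when the lid is shut; z out of the lid; two flats face +-x, the rest every 60 degrees. It has any yaw and turns on its stud against slight friction (0.1 N m).
- nut_top (a point): end of the 15 mm diameter stud, which stands 4 mm out of the nut: 20 mm above the nut's underside, on its axis. A fitting socket goes down until its underside meets the washer (its origin then at the nut's origin), with 0.6 mm play all round; a socket too small, or one turned more than about 5 degrees out of line with the nut's flats, stops about 14 mm higher, on the nut.
- tray: open grey steel tray, fixed, 110 (x) x 270 (y) mm, rim 18 mm high, walls and floor 4 mm thick (sockets stand 4 mm above the table). Two partitions of rim height make three compartments in a row along y, centred at 0 and +-89 mm, each about 84 mm long. Origin: under its centre.
- socket_a: one of two steel sockets alike outside: 64 mm tall, about 0.24 kg; round skirt 38 mm diameter up to 24 mm, then a hexagonal head 30 mm across flats with a square drive hole in the top. Stands mouth down. Origin: centre of the underside; z up. Two head flats and two opening flats face +-x, the rest every 60 degrees (head and opening flats are parallel).
- socket_b: the other large socket: same outside, origin and axes as socket_a. The hexagonal openings underneath are 21.5 mm deep with a 1.5 mm lead-in. One of socket_a and socket_b is for 24 mm across flats, the other for 19 mm; which is which is not marked and cannot be seen as they stand. The head is best gripped across two opposite flats, above the skirt.
- socket_c: a third, plainly smaller socket, too small for this nut: 64 mm tall, skirt 26 mm diameter up to 24 mm, head 24 mm across flats, for 17 mm across flats. Stands mouth down; origin and axes as socket_a.
- ratchet: bystander: ratchet handle lying on the table, about 190 mm long, 27 mm high; origin under its middle.
- oil_jar: bystander: amber jar, 56 mm diameter, 85 mm tall; origin under its centre.
- brush: bystander: brush lying on the table, 170 mm long; origin under its middle.
- scraper: bystander: spatula lying on the table, 200 mm long; origin under its middle.
- batter_bowl: bystander: white bowl, 260 mm diameter, 100 mm tall; origin under its centre.
- tin: bystander: metal tin, 100 mm diameter, 130 mm tall; origin under its centre.
- iron: bystander: long-handled hand iron lying on the table, 390 mm long, 30 mm high; origin under its middle.
Not all that is in view belongs to the job. Leave any orange or purple look-alike of the socket_c alone.

How it is judged:
By the outcome, as a careful person would: the job done as asked, in the order asked, and still so for the second after the job is handed in, while the arm keeps its last pose, push and grip.
It also fails if it takes over 72 s, if anything falls off the work surface, if the arm or the gripper's body presses on something with over 40 N, if the wrist force passes 120 N, or if a joint passes its speed limit or range.

## Working session

There is one attempt and no reset: what is moved stays moved. The work goes in short steps, Python scripts to look and compute and a tool call to move; the robot and the scene stay as the last step left them, time stands still between calls to the robot, and variables do not carry over. Pictures are saved under pics/ and viewed, about 8 in all and at most 12, crops included, and the job is handed in when it is done.

Besides the shell and the picture viewer there is one more tool, called after "Call:" as name(argument=value, ...) on one line, values as JSON. apply_moves: Moves the arm, as the interface text tells. Its arguments: {"type":"object","properties":{"fingers":{"type":"array","items":{"type":"number"}},"dp":{"type":"array","items":{"type":"array","items":{"type":"number"}}},"yaw":{"type":"array","items":{"type":"number"}}},"required":["fingers","dp","yaw"]}

```bash
mkdir -p pics; cat > h.py <<'E'
from bench import *
import numpy as np, cv2
from scipy.spatial.transform import Rotation as R
def snap(n,f):
    s=read_state(); d=get_image(n); cv2.imwrite('pics/'+f,d['color'])
    K=np.array(d['mtx'])
    if n=='wrist':
        T=np.eye(4);T[:3,:3]=R.from_quat(s['ee_rot']).as_matrix();T[:3,3]=s['position']
        W=T@np.array(d['tool_from_camera'])
    else: W=np.linalg.inv(np.array(d['camera_from_world']))
    np.savez('pics/'+f+'.npz',K=K,W=W); return d['color']
def ray(f,u,v):
    z=np.load('pics/'+f+'.npz');d=z['W'][:3,:3]@np.linalg.inv(z['K'])@np.array([u,v,1.]);return z['W'][:3,3],d
def atz(f,u,v,h):
    o,d=ray(f,u,v);return o+d*(h-o[2])/d[2]
def proj(f,P):
    z=np.load('pics/'+f+'.npz');c=np.linalg.inv(z['W'])@np.append(P,1.);p=z['K']@c[:3];return p[:2]/p[2]
E
python3 - <<'E'
from h import *
a=snap('scene','s.png');b=snap('side','d.png');c=snap('wrist','w.png')
cv2.imwrite('pics/sd.png',np.hstack([a,b])[:, :]) 
cv2.imwrite('pics/s2.png',cv2.resize(a,(800,600),interpolation=cv2.INTER_CUBIC))
cv2.imwrite('pics/d2.png',cv2.resize(b,(800,600),interpolation=cv2.INTER_CUBIC))
for f in('s.png','d.png','w.png'):
    z=np.load('pics/'+f+'.npz');print(f,z['K'].round(1).tolist(),z['W'].round(2).tolist())
print(read_state())
E
```

```text
s.png [[399.5, 0.0, 254.0], [0.0, 399.5, 189.5], [0.0, 0.0, 1.0]] [[-0.55, 0.52, -0.66, 1508.26], [0.84, 0.35, -0.42, 583.54], [0.01, -0.78, -0.62, 1004.59], [0.0, 0.0, 0.0, 1.0]]
d.png [[391.2, 0.0, 255.8], [0.0, 391.2, 194.2], [0.0, 0.0, 1.0]] [[1.0, -0.05, 0.04, 498.99], [-0.06, -0.51, 0.86, -1330.0], [-0.02, -0.86, -0.51, 884.82], [0.0, 0.0, 0.0, 1.0]]
w.png [[304.9, 0.0, 258.4], [0.0, 304.9, 185.5], [0.0, 0.0, 1.0]] [[-0.34, -0.9, -0.26, 274.65], [-0.94, 0.33, 0.09, 564.12], [0.0, 0.27, -0.96, 372.19], [0.0, 0.0, 0.0, 1.0]]
{'clock': 0.15, 'joints': array([ 1.48455429e+00,  3.85407718e-01,  6.95831340e-03, -3.41952594e-04,
       -1.19400224e+00, -2.58578962e-01]), 'joint_vel': array([ 5.37637811e-04, -1.79698753e-03,  4.41039419e-03,  1.82291175e-03,
        6.90851502e-04,  7.21316930e-06]), 'joint_efforts': array([ 6.14968831e-04, -3.92680514e+01,  1.88581342e+01,  4.18858320e+00,
       -3.40746476e-03,  3.22239238e-06]), 'position': array([211.20042717, 588.08759196, 403.86461021]), 'ee_rot': array([ 9.85162923e-01, -1.71619652e-01, -8.71106249e-05,  8.38264267e-04]), 'contact_force': array([ 0.31186521, -0.18144331,  0.13605074]), 'wrist_torque': array([0.0047384 , 0.00066974, 0.012586  ]), 'gripper_width': 85.4529884255109}
```

View pics/s2.png

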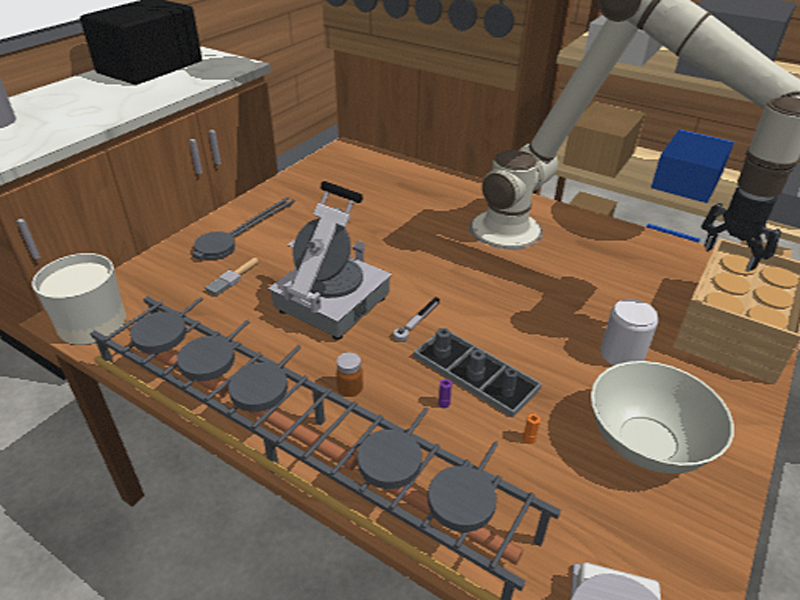

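View pics/d2.png

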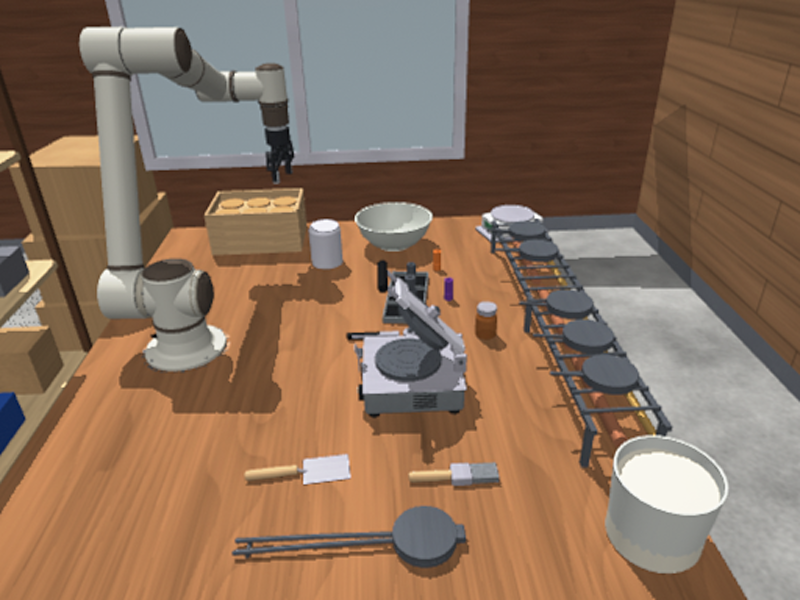

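The scene view shows the baker with its lid open: grip bar at (342,192), nut near (316,247), tray corners near (447,330), (541,383), (518,412) and (415,352). The side view has the bar at (382,275). The sockets stand at about (443,345), (477,362) and (510,382).

```bash
python3 - <<'E'
from h import *
def tri(a,b):
    o1,d1=ray('s.png',*np.array(a)*.64);o2,d2=ray('d.png',*np.array(b)*.64)
    t=np.linalg.lstsq(np.stack([d1,-d2],1),o2-o1,rcond=None)[0];p=o1+d1*t[0];q=o2+d2*t[1];return ((p+q)/2).round(0),np.linalg.norm(p-q).round(1)
print('handle',tri((342,192),(382,275)))
for c in[(447,330),(541,383),(518,412),(415,352)]:print('tray',atz('s.png',c[0]*.64,c[1]*.64,18).round())
for c in[(443,331),(478,351),(511,370)]:print('sock',atz('s.png',c[0]*.64,c[1]*.64,68).round())
for c in[(391,275),(331,335),(270,291)]:print('baker top corner',atz('s.png',c[0]*.64,c[1]*.64,75).round())
a=cv2.imread('pics/s.png')
b=np.vstack([cv2.resize(a[105:225,165:325],(800,600),interpolation=cv2.INTER_CUBIC)]);cv2.imwrite('pics/c1.png',b)
E
```

```text
handle (array([ 511., -208.,  295.]), np.float64(3.7))
tray [509.  88.  18.]
tray [546. 342.  18.]
tray [649. 335.  18.]
tray [615.  65.  18.]
sock [568. 108.  68.]
sock [582. 203.  68.]
sock [595. 287.  68.]
baker top corner [ 465. -101.   75.]
baker top corner [724. -88.  75.]
baker top corner [ 681. -307.   75.]
```

View pics/c1.png

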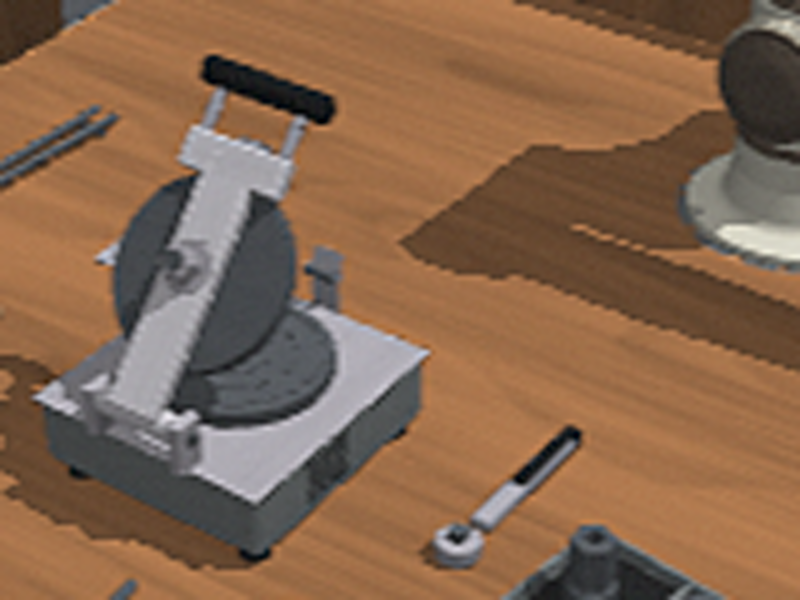

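The crop shows the bar ends at (205,70) and (330,108), the nut/stud end at about (178,262), and the housing top corners at (430,352), (258,502) and (38,397). I'll fit the baker pose from these.

```bash
python3 - <<'E'
from h import *
from scipy.optimize import least_squares
def lid(P,q): # P baker coords shut
    x=P[0]-112;z=P[2]-102;c,s=np.cos(q),np.sin(q)
    return np.array([112+x*c+z*s,P[1],102-x*s+z*c])
def W(P,x,y,w):
    c,s=np.cos(w),np.sin(w);return np.array([x+c*P[0]-s*P[1],y+s*P[0]+c*P[1],P[2]])
crop=lambda u,v:np.array([165+u/5,105+v/5])-.4
obs=[(crop(208,70),'L',(-140,-53,114)),(crop(330,108),'L',(-140,53,114)),(crop(178,265),'L',(0,0,141)),
(crop(430,352),'B',(-107,105,75)),(crop(258,502),'B',(108,105,75)),(crop(38,397),'B',(108,-105,75))]
def res(p):
    x,y,w,q,off=p;r=[]
    for uv,k,P in obs:
        P=np.array(P,float)
        if k=='L':P=lid(P,q)
        else:P[0]+=off
        r+=list(proj('s.png',W(P,x,y,w))-uv)
    r+=list(proj('d.png',W(lid((-140,0,114),q),x,y,w))-np.array([382,275])*.64)
    return r+[off/10]
s=least_squares(res,[590,-200,0.05,.8,0]);print(s.x.round(3),np.round(s.fun,1))
x,y,w,q,o=s.x
for n,P in(('bar',lid((-140,0,114),q)),('barshut',(-140,0,114)),('nut',(0,0,143)),('hinge',(112,0,102))):print(n,W(P,x,y,w).round(1))
E
```

```text
[ 5.59834e+02 -2.09760e+02 -8.00000e-03  8.32000e-01  5.60700e+00] [ 0.4  0.1 -0.5  0.7 -0.7 -0.3 -0.3 -0.   0.4 -0.2  0.2  0.3 -0.5 -0.5
  0.6]
bar [ 511.  -209.4  296.4]
barshut [ 419.8 -208.7  114. ]
nut [ 559.8 -209.8  143. ]
hinge [ 671.8 -210.6  102. ]
```

Call:
apply_moves(fingers=[1, 1, 1, 1, 1, 1, 1, 1, 1, 1], dp=[[35, -39, 3], [35, -39, 3], [35, -39, 3], [35, -39, 3], [35, -39, 3], [35, -39, 3], [35, -39, 3], [35, -39, 3], [35, -39, 3], [35, -39, 3]], yaw=[20, 20, 20, 20, 20, 20, 20, 20, 20, 20])

```text
clock: 1.15
position: [545.5, 214.8, 432.5]
ee_rot: [1.0, 0.002, -0.0, 0.001]
contact_force: [0.9, 1.3, -0.3]
gripper_width: -0.1
```

```bash
python3 - <<'E'
from h import *
a=snap('wrist','w1.png');cv2.imwrite('pics/w1b.png',cv2.resize(a,(800,600),interpolation=cv2.INTER_CUBIC))
print(read_state()['position'],read_state()['joints'].round(2))
for y in(114,203,292):print(proj('w1.png',[580,y,68])/.64)
E
```

```text
[549.20763259 210.37654244 432.64100448] [ 0.64  0.3  -0.04  0.   -1.23  0.93]
[547.9372216 204.5771958]
[419.33028089 204.11737606]
[290.50082528 203.65676075]
```

View pics/w1b.png

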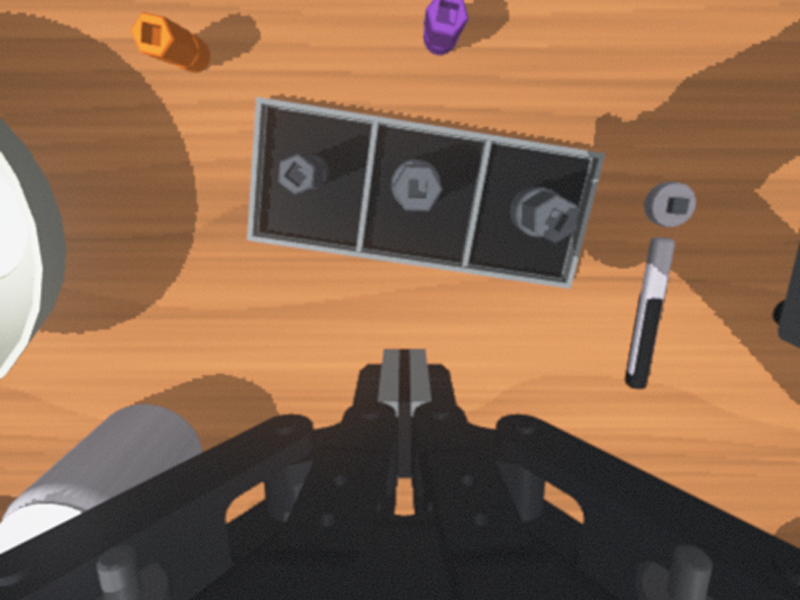

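The wrist view shows the tray with all three sockets. The small one has its head top at (297,174); the large ones are at (416,188) and (552,217). The tray corners are (260,100), (603,155), (572,287) and (249,240), and the ratchet is to the right of the tray.

```bash
python3 - <<'E'
from h import *
for n,c,h in(('c',(297,174),68),('mid',(416,188),68),('right',(552,217),68),('t',(260,100),18),('t',(603,155),18),('t',(572,287),18),('t',(249,240),18)):
    print(n,atz('w1.png',(c[0]-.5)*.64,(c[1]-.5)*.64,h).round(1))
a=cv2.imread('pics/w1.png')
cv2.imwrite('pics/c2.png',np.hstack([cv2.resize(a[95:145,240:290],(400,400),interpolation=cv2.INTER_CUBIC),cv2.resize(a[115:165,325:375],(400,400),interpolation=cv2.INTER_CUBIC)]))
E
```

```text
c [600.3 286.7  68. ]
mid [591.2 205.8  68. ]
right [571.8 110.8  68. ]
t [652.2 322.1  18. ]
t [613.5  60.   18. ]
t [507.5  73.3  18. ]
t [546.2 339.4  18. ]
```

View pics/c2.png

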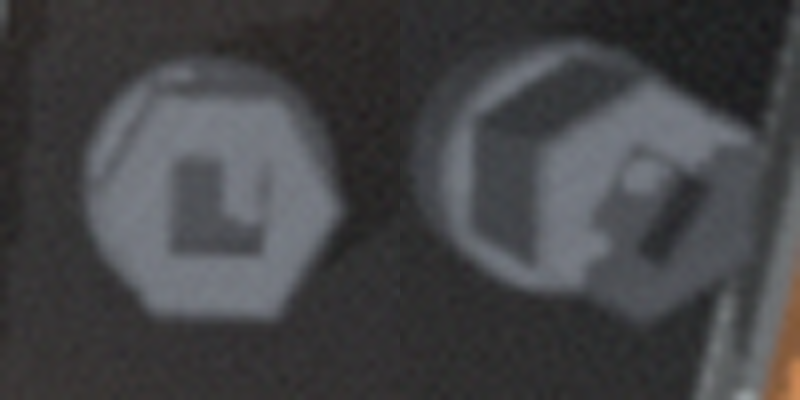

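Call:
apply_moves(fingers=[1, 1, 1, 1, 1, 1, 1, 1, 1, 1], dp=[[-4, -42, 7], [-4, -42, 7], [-4, -42, 7], [-4, -42, 7], [-4, -42, 7], [-4, -42, 7], [-4, -42, 7], [-4, -42, 7], [-4, -42, 7], [-4, -42, 7]], yaw=[0, 0, 0, 0, 0, 0, 0, 0, 0, 0])

```text
clock: 2.2
position: [508.6, -212.9, 502.9]
ee_rot: [1.0, -0.003, 0.001, 0.002]
contact_force: [-0.1, 1.2, 0.3]
gripper_width: -0.4
```

The middle socket's head flats face world ±x, and the right one's face world ±y. Next I press the lid down along the bar's arc.

Call:
apply_moves(fingers=[1, 1, 1, 1, 1, 1, 1, 1, 1, 1], dp=[[0, 0.4, -1], [0, 0.4, -1.8], [-0.5, 0.4, -2.7], [-1.3, 0.4, -3.6], [-2.1, 0.4, -4.5], [-3, 0.4, -5.4], [-3.8, 0.4, -6.4], [-4.5, 0.4, -7.4], [-5.2, 0.4, -8.5], [-5.8, 0.4, -9.6]], yaw=[0, 0, 0, 0, 0, 0, 0, 0, 0, 0])

```text
clock: 3.2
position: [449.7, -208.0, 406.1]
ee_rot: [1.0, -0.003, 0.0, 0.002]
contact_force: [-2.0, -0.1, 2.1]
gripper_width: -0.4
```

Call:
apply_moves(fingers=[1, 1, 1, 1, 1, 1, 1, 1, 1, 1], dp=[[-0.5, 0, -1.1], [-1, 0, -2.2], [-1.5, 0, -3.4], [-1.9, 0, -4.6], [-2.2, 0, -5.8], [-2.5, 0, -7.0], [-2.7, 0, -8.2], [-2.9, 0, -9.5], [-3, 0, -10.2], [-3, 0, -10.6]], yaw=[0, 0, 0, 0, 0, 0, 0, 0, 0, 0])

```text
clock: 4.2
position: [419.5, -207.7, 299.2]
ee_rot: [1.0, -0.002, -0.0, 0.002]
contact_force: [0.6, -0.2, -0.0]
gripper_width: 0.4
```

Call:
apply_moves(fingers=[1, 1, 1, 1], dp=[[0, 0, -0.2], [0, 0, -0.4], [0, 0, -0.5], [0, 0, -0.5]], yaw=[0, 0, 0, 0])

```text
clock: 4.6
position: [419.5, -207.6, 296.0]
ee_rot: [1.0, -0.002, -0.0, 0.002]
contact_force: [-4.2, 3.2, 13.8]
gripper_width: -0.0
```

Call:
apply_moves(fingers=[1, 1, 1, 1], dp=[[0, 0, -0.3], [0, 0, -0.5], [0, 0, -0.5], [0, 0, -0.5]], yaw=[0, 0, 0, 0])

```text
clock: 5.0
position: [419.4, -207.5, 294.3]
ee_rot: [1.0, -0.001, 0.0, 0.003]
contact_force: [-8.0, 5.9, 23.2]
gripper_width: 0.1
```

Call:
apply_moves(fingers=[1, 1, 1, 1, 1, 1, 1, 1, 1], dp=[[0, 0, 3], [2, 0, 8], [4, 0, 13], [6, 0, 13], [6, 0, 13], [6, 0, 13], [6, 0, 13], [6, 0, 13], [6, 0, 13]], yaw=[0, 0, 0, 0, 0, 0, 0, 0, 0])

```text
clock: 5.9
position: [478.9, -207.5, 423.7]
ee_rot: [1.0, -0.001, -0.001, 0.003]
contact_force: [0.1, 0.4, 0.3]
gripper_width: -0.0
```

```bash
python3 - <<'E'
from h import *
a=snap('wrist','w2.png');d=snap('side','d2s.png')
print(read_state()['position'],proj('w2.png',[559.8,-209.8,143]),proj('d2s.png',[419.8,-208.7,114]),proj('d2s.png',[559.8,-209.8,143]))
cv2.imwrite('pics/v2.png',np.hstack([cv2.resize(a[:250],(480,235)),cv2.resize(d[150:270,210:310],(320,384),interpolation=cv2.INTER_CUBIC)[:235]]))
x,y=np.clip(proj('w2.png',[559.8,-209.8,143]).astype(int),60,1000)
A=cv2.resize(a[:300],(512,300));
B=cv2.resize(a[max(y-50,0):max(y-50,0)+100,x-50:x+50],(300,300),interpolation=cv2.INTER_CUBIC)
C=cv2.resize(d[160:280,210:330],(300,300),interpolation=cv2.INTER_CUBIC)
out=np.zeros((600,800,3),np.uint8);out[:300,:512]=A;out[300:,:300]=B;out[300:,300:600]=C
cv2.imwrite('pics/v2.png',out);print(max(y-50,0),x-50)
E
```

```text
[ 479.12255334 -207.54247908  424.0317661 ] [258.25125742  80.558854  ] [219.53005    223.23689927] [259.79513332 214.46519882]
30 208
```

View pics/v2.png

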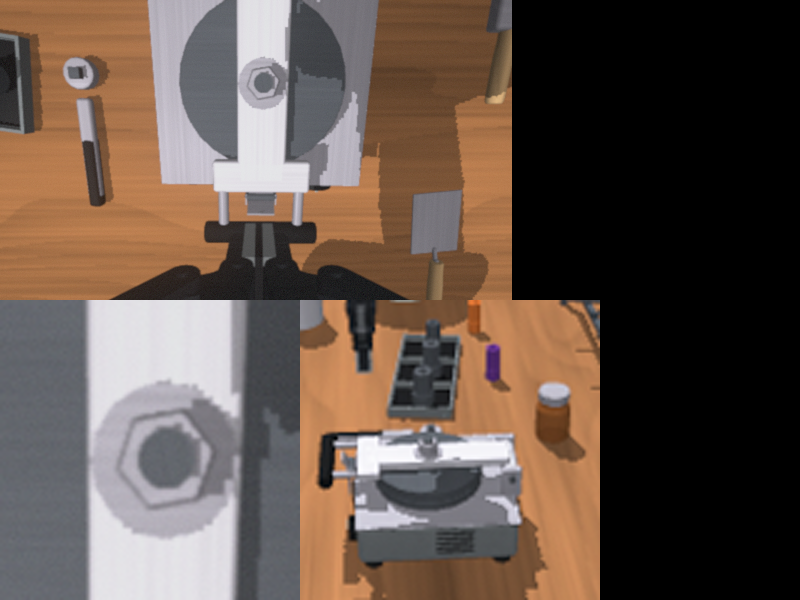

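The lid is shut and staying down: the bar is level in both views, and in the wrist view the nut's stud is at about (264,82) original pixels. I'll take a closer look at the nut's yaw.

Call:
apply_moves(fingers=[1, 1, 1, 1], dp=[[0.2, 0, -4], [0.3, 0, -7.5], [0.3, 0, -7.5], [0.3, 0, -7.5]], yaw=[0, 0, 0, 0])

```text
clock: 6.4
position: [482.5, -207.7, 349.6]
ee_rot: [1.0, -0.001, -0.0, 0.003]
contact_force: [1.1, -0.9, 0.6]
gripper_width: -0.4
```

```bash
python3 - <<'E'
from h import *
print(atz('w2.png',263.7,82.2,143).round(1))
a=snap('wrist','w3.png')
p=proj('w3.png',atz('w2.png',263.7,82.2,143));print(read_state()['position'],p)
x,y=p.astype(int);x0,y0=x-40,max(y-35,0);print(x0,y0)
cv2.imwrite('pics/v3.png',cv2.resize(a[y0:y0+60,x0:x0+80],(800,600),interpolation=cv2.INTER_CUBIC))
E
```

```text
[ 558.6 -214.   143. ]
[ 482.82625196 -207.75237874  350.67091256] [266.19069458  82.18787071]
226 47
```

View pics/v3.png

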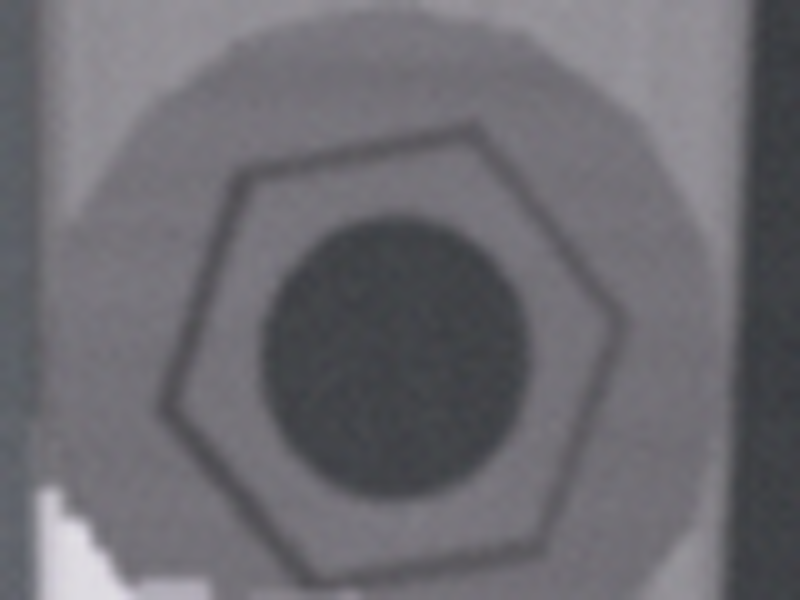

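The crop is sharp: the stud is centred at (397,358), and the hex vertices are (240,175), (477,125), (625,315), (540,552), (315,582) and (165,410).

```bash
python3 - <<'E'
from h import *
g=lambda u,v,h:atz('w3.png',226+u/10-.45,47+v/10-.45,h)
print('stud',g(397,358,143))
V=np.array([g(*p,139)[:2] for p in[(240,175),(477,125),(625,315),(540,552),(315,582),(165,410)]])
c=V.mean(0);d=V-c;a=np.degrees(np.arctan2(d[:,1],d[:,0]));print(c,np.hypot(*d.T).round(1),(a%60).round(1), 'vertex mod60; flats = +30')
E
```

```text
stud [ 558.50113628 -213.50665188  143.        ]
[ 558.4620537  -213.43808398] [12.9 13.1 13.1 13.2 12.6 13. ] [40.9 39.9 40.9 39.2 39.5 41.1] vertex mod60; flats = +30
```

Call:
apply_moves(fingers=[0.3, 0, 0, 0, 0, 0, 0, 0, 0, 0], dp=[[0, 5, 2], [0.5, 10, 2], [1.3, 15, 0], [1.3, 20, -2], [1.3, 25, -4], [1.3, 30, -6], [1.3, 32.5, -6.5], [1.3, 32.5, -6.5], [1.3, 32.5, -6.5], [1.3, 32.5, -6.5]], yaw=[0, 0, 0, 0, 0, 0, 0, 0, 0, 0])

```text
clock: 7.45
position: [496.3, 117.0, 287.3]
ee_rot: [1.0, -0.001, 0.002, 0.003]
contact_force: [0.1, 0.6, -0.6]
gripper_width: 85.3
```

```bash
python3 - <<'E'
from h import *
a=snap('wrist','w4.png')
p=proj('w4.png',[571.8,110.8,68]);q=proj('w4.png',[591.2,205.8,68]);print(read_state()['position'],p,q)
x,y=p.astype(int);x0,y0=x-100,max(y-75,0);print(x0,y0)
cv2.imwrite('pics/v4.png',cv2.resize(a[y0:y0+150,x0:x0+200],(800,600),interpolation=cv2.INTER_CUBIC))
E
```

```text
[496.21192239 116.53865264 287.07057799] [265.56880443  86.52308678] [98.57468801 51.11884817]
165 11
```

View pics/v4.png

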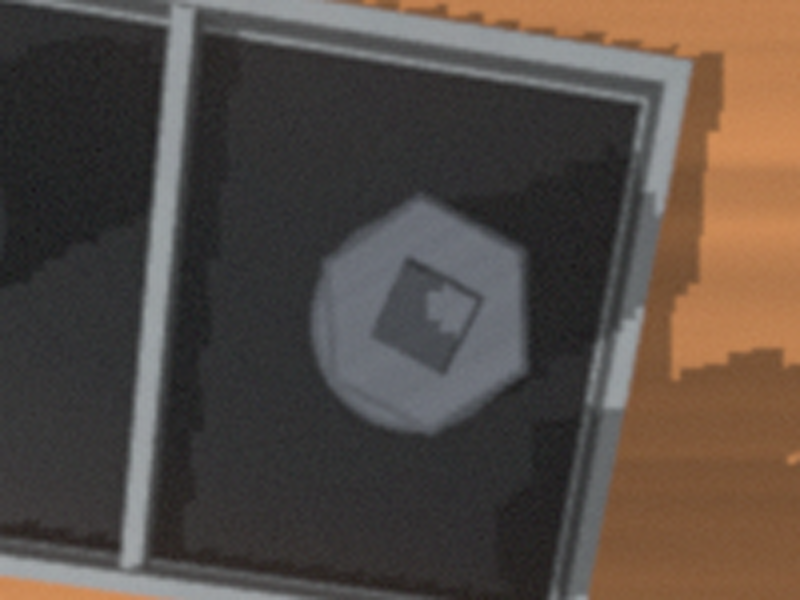

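The crop shows the right socket's head centred at (428,315), with vertices at top (420,195), right (525,250) and (525,370), and bottom (430,435).

```bash
python3 - <<'E'
from h import *
g=lambda u,v,h:atz('w4.png',165+u/4-.4,11+v/4-.4,h)
print('c',g(427.5,315.5,68))
V=np.array([g(*p,68)[:2] for p in[(420,195),(525,250),(525,370),(430,435),(333,378),(325,260)]])
c=V.mean(0);d=V-c;print(c,np.hypot(*d.T).round(1),(np.degrees(np.arctan2(d[:,1],d[:,0]))%60).round(1))
H=np.array([g(*p,68)[:2] for p in[(407,258),(482,298),(447,375),(372,335)]])
d=H-H.mean(0);print(H.mean(0),(np.degrees(np.arctan2(d[:,1],d[:,0]))%90).round(1))
s=read_state();print(s['position'],s['ee_rot'])
E
```

```text
c [570.13675167 107.31665936  68.        ]
[570.04194139 107.4834239 ] [16.6 16.9 16.6 17.1 16.4 16.8] [3.6 2.7 2.5 2.3 2.3 2.1]
[569.94065452 107.38496608] [20.  18.1 20.2 17.3]
[496.21192239 116.53865264 287.07057799] [ 0.99999227 -0.00158235  0.00212394  0.00290472]
```

Call:
apply_moves(fingers=[0, 0, 0, 0, 0, 0, 0, 0, 0, 0], dp=[[4, -0.5, 0], [7.4, -0.9, 0], [7.4, -0.9, -2], [7.4, -0.9, -4], [7.4, -0.9, -6], [7.4, -0.9, -7.6], [7.4, -0.9, -7.6], [7.4, -0.9, -7.6], [7.4, -0.9, -7.6], [7.4, -0.9, -7.6]], yaw=[3, 3, 3, 3, 3, 3, 3, 3, 3, 3])

```text
clock: 8.5
position: [570.6, 107.5, 212.4]
ee_rot: [1.0, 0.025, 0.003, 0.002]
contact_force: [-0.1, 0.3, 0.3]
gripper_width: 85.0
```

Call:
apply_moves(fingers=[0.3, 0.6, 1, 1, 1, 1, 1, 1, 1, 1], dp=[[0, 0, 0], [0, 0, 0], [0, 0, 0], [0, 0, 0], [0, 0, 0], [0, 0, 0], [0, 0, 0], [0, 0, 0], [0, 0, 0], [0, 0, 0]], yaw=[0, 0, 0, 0, 0, 0, 0, 0, 0, 0])

```text
clock: 9.5
position: [570.8, 107.6, 212.7]
ee_rot: [1.0, 0.025, 0.004, 0.002]
contact_force: [-0.6, 1.8, 4.5]
gripper_width: 28.9
```

Call:
apply_moves(fingers=[1, 1, 1, 1, 1, 1, 1, 1, 1, 1], dp=[[0, 0, 4], [0, 0, 8], [0, -4, 12], [-0.5, -8, 15], [-1.1, -12, 17], [-1.1, -17, 18], [-1.1, -22, 18], [-1.1, -27, 18], [-1.1, -32.1, 18], [-1.1, -32.1, 18]], yaw=[0, 0, 0, -5, -10, -15, -20, -22.6, -22.6, -22.6])

```text
clock: 10.5
position: [558.6, -218.3, 390.6]
ee_rot: [0.985, -0.175, 0.001, 0.003]
contact_force: [0.2, 1.1, -2.2]
gripper_width: 29.4
```

Call:
apply_moves(fingers=[1, 1, 1], dp=[[0, 0, 0], [0, 0, 0], [0, 0, 0]], yaw=[0, 0, 0])

```text
clock: 10.8
position: [558.5, -217.3, 390.0]
ee_rot: [0.985, -0.175, 0.001, 0.003]
contact_force: [0.4, 0.5, -1.5]
gripper_width: 29.0
```

Call:
apply_moves(fingers=[1, 1, 1, 1, 1, 1, 1], dp=[[0.08, 0.37, 0], [0.08, 0.37, -1.5], [0.08, 0.37, -3], [0.08, 0.37, -3], [0.08, 0.37, -3], [0.08, 0.37, -3], [0.08, 0.37, -3]], yaw=[0.4, 0.4, 0.4, 0.4, 0.4, 0.4, 0.4])

```text
clock: 11.5
position: [559.6, -213.4, 361.0]
ee_rot: [0.985, -0.171, 0.001, 0.003]
contact_force: [0.4, 0.1, -2.6]
gripper_width: 29.1
```

```bash
python3 - <<'E'
from h import *
s=read_state();print(s['position'],s['ee_rot'])
a=snap('wrist','w5.png');p=proj('w5.png',[558.5,-213.5,143]);print(p)
cv2.imwrite('pics/v5.png',cv2.resize(a[50:200,156:356],(800,600),interpolation=cv2.INTER_CUBIC))
E
```

```text
[ 559.62460622 -213.368069    361.01143429] [ 0.98528055 -0.17091143  0.00148611  0.00305258]
[255.68103883 210.230178  ]
```

View pics/v5.png

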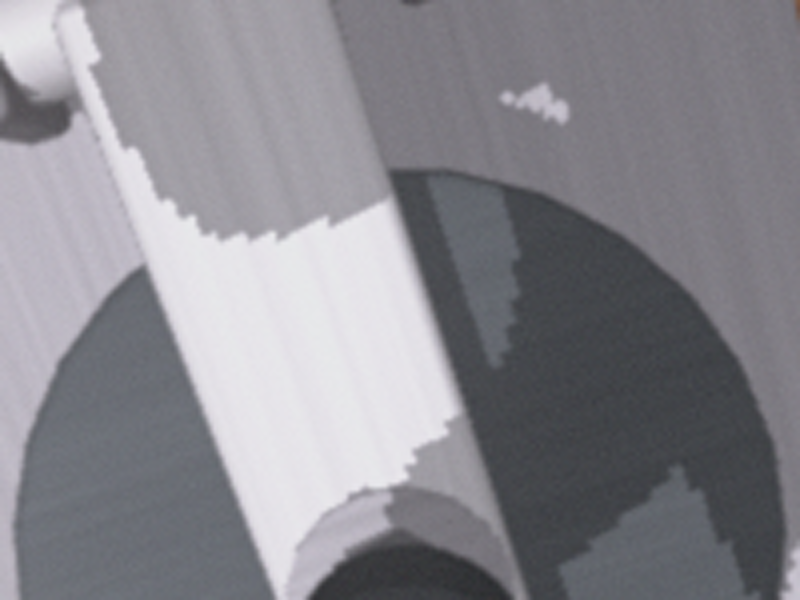

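The picture shows the socket's skirt centred over the washer. I'll lower it now.

Call:
apply_moves(fingers=[1, 1, 1, 1, 1, 1, 1, 1], dp=[[0, 0, -0.5], [0, 0, -1], [0, 0, -1.3], [0, 0, -1.6], [0, 0, -1.8], [0, 0, -2], [0, 0, -2.1], [0, 0, -2.1]], yaw=[0, 0, 0, 0, 0, 0, 0, 0])

```text
clock: 12.35
position: [559.2, -213.3, 346.1]
ee_rot: [0.985, -0.17, 0.003, 0.004]
contact_force: [-9.5, 6.5, 23.3]
gripper_width: 29.4
```

It stopped about 14 mm high, so either it's the small opening or it's out of line. I'll do a yaw and xy search before deciding.

Call:
apply_moves(fingers=[1, 1, 1, 1, 1, 1, 1, 1, 1, 1], dp=[[0, 0, -0.3], [0, 0, -0.3], [0, 0, -0.3], [0, 0, -0.3], [0, 0, -0.3], [0, 0, -0.3], [0, 0, -0.3], [0, 0, -0.3], [0, 0, -0.3], [0, 0, -0.3]], yaw=[2, 4, 6, 7, 4, 1, -2, -5, -7, -7])

```text
clock: 13.35
position: [559.4, -213.5, 346.7]
ee_rot: [0.973, -0.229, 0.004, 0.005]
contact_force: [-3.0, 1.3, 11.2]
gripper_width: 28.9
```

Call:
apply_moves(fingers=[1, 1, 1, 1, 1, 1, 1, 1, 1, 1], dp=[[0.15, 0, -0.3], [0.15, 0, -0.3], [0.1, 0.15, -0.3], [0, 0.15, -0.3], [-0.15, 0.1, -0.3], [-0.15, 0, -0.3], [-0.1, -0.15, -0.3], [0, -0.15, -0.3], [0, 0, -0.3], [0, 0, -0.3]], yaw=[7, 7, 7, 7, 7, 7, 7, 7, 7, 7])

```text
clock: 14.35
position: [559.7, -213.0, 346.7]
ee_rot: [0.986, -0.169, 0.006, 0.005]
contact_force: [-2.6, 4.3, 9.0]
gripper_width: 29.3
```

It does not fit, so I'll return it to its compartment.

Call:
apply_moves(fingers=[1, 1, 1, 1, 1, 1, 1, 1, 1, 1], dp=[[0, 0, 2.5], [0, 0, 5], [0.4, 5, 5], [1.1, 10, 5], [1.1, 15, 4], [1.1, 20, 2], [1.1, 25, 0], [1.1, 30, -3], [1.1, 32.1, -6], [1.1, 32.1, -8]], yaw=[0, 0, 0, 5, 10, 15, 20, 22.4, 22.4, 22.4])

```text
clock: 15.35
position: [570.1, 111.5, 264.2]
ee_rot: [1.0, 0.028, 0.006, 0.004]
contact_force: [-0.6, -0.1, -2.5]
gripper_width: 29.3
```

Call:
apply_moves(fingers=[1, 1], dp=[[0, 0, 0], [0, 0, 0]], yaw=[0, 0])

```text
clock: 15.55
position: [570.4, 111.7, 264.0]
ee_rot: [1.0, 0.028, 0.006, 0.004]
contact_force: [-0.2, -0.5, -2.0]
gripper_width: 28.8
```

Call:
apply_moves(fingers=[1, 1, 1, 1, 1, 1, 1, 1], dp=[[0, -0.4, -1.5], [0, -0.4, -3], [0, -0.4, -4], [0, -0.4, -4.6], [0, -0.4, -5], [0, -0.4, -5.1], [0, -0.4, -5.15], [0, -0.4, -5.15]], yaw=[0, 0, 0, 0, 0, 0, 0, 0])

```text
clock: 16.35
position: [570.5, 107.8, 212.9]
ee_rot: [1.0, 0.028, 0.006, 0.004]
contact_force: [-0.1, -0.2, -2.4]
gripper_width: 28.9
```

Call:
apply_moves(fingers=[1, 1, 1], dp=[[0, 0, -0.1], [0, 0, -0.15], [0, 0, -0.15]], yaw=[0, 0, 0])

```text
clock: 16.65
position: [570.6, 107.9, 212.7]
ee_rot: [1.0, 0.029, 0.006, 0.004]
contact_force: [-1.9, -0.7, 5.2]
gripper_width: 29.2
```

Call:
apply_moves(fingers=[0.7, 0.5, 0.3, 0, 0, 0, 0, 0, 0, 0], dp=[[0, 0, 0], [0, 0, 0], [0, 0, 0], [0, 0, 0], [0, 0, 0], [0, 0, 0], [0, 0, 2], [0, 0, 4], [0, 0, 7], [0, 0, 8]], yaw=[0, 0, 0, 0, 0, 0, 0, 0, 0, 0])

```text
clock: 17.65
position: [571.5, 108.2, 295.8]
ee_rot: [1.0, 0.029, 0.009, 0.003]
contact_force: [0.6, 0.2, 0.7]
gripper_width: 85.4
```

Call:
apply_moves(fingers=[0, 0, 0, 0, 0, 0], dp=[[-3, 5, 0], [-5.8, 10.3, -0.5], [-5.8, 10.3, -0.9], [-5.8, 10.3, -0.9], [-5.8, 10.3, -0.9], [-5.8, 10.3, -0.9]], yaw=[-3.3, -3.3, -3.3, -3.3, -3.3, -3.3])

```text
clock: 18.25
position: [513.8, 210.5, 286.6]
ee_rot: [1.0, -0.0, 0.009, 0.004]
contact_force: [0.1, 0.0, -0.2]
gripper_width: 85.3
```

```bash
python3 - <<'E'
from h import *
s=read_state();print(s['position'],s['ee_rot'])
a=snap('wrist','w6.png')
x,y=proj('w6.png',[589.5,203,68]).astype(int);x0,y0=x-80,max(y-75,0);print(x0,y0)
cv2.imwrite('pics/v6.png',cv2.resize(a[y0:y0+150,x0:x0+200],(800,600),interpolation=cv2.INTER_CUBIC))
E
```

```text
[513.79854118 210.53902251 286.62195172] [ 9.99954025e-01 -1.95530394e-04  8.90627823e-03  3.54781656e-03]
187 16
```

View pics/v6.png

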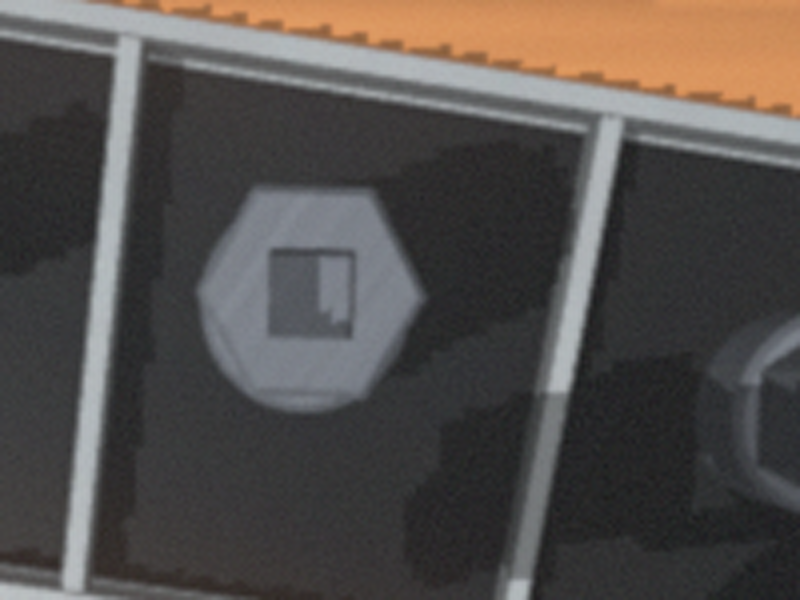

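The first socket stands upright at the right. The middle socket's hole centre is at (312,293), with head vertices (255,188), (375,188), (425,297) and (200,295).

```bash
python3 - <<'E'
from h import *
g=lambda u,v,h:atz('w6.png',187+u/4-.4,16+v/4-.4,h)[:2]
print('c',g(312,293,68),(g(200,295,68)+g(425,297,68))/2)
e=g(375,188,68)-g(255,188,68);f=g(425,297,68)-g(200,295,68);e2=g(355,250,68)-g(270,250,68)
for k in(e,f,e2):print(np.linalg.norm(k),np.degrees(np.arctan2(k[1],k[0]))+90)
E
```

```text
c [590.9109468 204.747592 ] [590.48853128 204.65743819]
17.325529892487072 -0.0005520609024642908
33.191556126979826 -0.5217196639973452
12.42328231715736 -0.02043474489903474
```

Call:
apply_moves(fingers=[0, 0, 0, 0, 0, 0, 0, 0, 0, 0], dp=[[4, -0.2, 0], [7.5, -0.35, 0], [7.5, -0.35, 0], [7.5, -0.35, 0], [7.5, -0.35, -2], [7.5, -0.35, -4], [7.5, -0.35, -6], [7.5, -0.35, -7.4], [7.5, -0.35, -7.4], [7.5, -0.35, -7.4]], yaw=[-8, -16, -24, -30, -30, -30, -30, -30, -30, -30])

```text
clock: 19.3
position: [589.4, 206.6, 213.0]
ee_rot: [0.966, -0.259, 0.008, 0.006]
contact_force: [-0.4, 1.2, -0.5]
gripper_width: 85.3
```

Call:
apply_moves(fingers=[0.3, 0.6, 1, 1, 1, 1, 1, 1, 1, 1], dp=[[0, 0, 0], [0, 0, 0], [0, 0, 0], [0, 0, 0], [0, 0, 0], [0, 0, 0], [0, 0, 0], [0, 0, 0], [0, 0, 0], [0, 0, 0]], yaw=[0, 0, 0, 0, 0, 0, 0, 0, 0, 0])

```text
clock: 20.3
position: [589.7, 206.9, 213.8]
ee_rot: [0.966, -0.259, 0.009, 0.005]
contact_force: [-0.5, 0.4, 4.8]
gripper_width: 28.8
```

```bash
python3 - <<'E'
from h import *
s=read_state();q=R.from_quat(s['ee_rot']);m=q.as_matrix();print(s['position'],m[:,2]*155,np.degrees(np.arctan2(m[1,1],m[0,1])),s['contact_force'],s['wrist_torque'])
E
```

```text
[589.71457486 206.88423005 213.75852277] [   2.17833235   -2.2358706  -154.96856375] -120.04730822315423 [-0.50713809  0.43888834  4.82084677] [ 0.27132037  0.20742284 -0.01396784]
```

Call:
apply_moves(fingers=[1, 1, 1, 1, 1, 1, 1, 1, 1, 1], dp=[[0, 0, 4], [0, 0, 9], [0, -2, 13], [0, -7, 16], [-0.5, -12, 17], [-1, -17, 17], [-2, -22, 17], [-3, -27, 17], [-3.3, -32, 17], [-3.3, -37, 17]], yaw=[0, 0, 0, 3, 6, 10, 10.2, 10.2, 10.2, 10.2])

```text
clock: 21.3
position: [555.3, -153.9, 382.3]
ee_rot: [0.985, -0.172, 0.007, 0.004]
contact_force: [1.1, 0.9, -2.1]
gripper_width: 29.2
```

Call:
apply_moves(fingers=[1, 1, 1, 1], dp=[[0, -3, 0], [0, -4.2, 0], [0, -4.2, 0], [0, -4.2, 0]], yaw=[0, 0, 0, 0])

```text
clock: 21.7
position: [555.2, -195.4, 381.3]
ee_rot: [0.985, -0.173, 0.006, 0.004]
contact_force: [0.8, 0.6, -0.8]
gripper_width: 29.2
```

```bash
python3 - <<'E'
from h import *
s=read_state();q=R.from_quat(s['ee_rot']);m=q.as_matrix();print(s['position'],m[:,2]*155,np.degrees(np.arctan2(m[1,1],m[0,1])))
E
```

```text
[ 555.15011061 -195.40009503  381.26556205] [   1.68941142   -1.50466563 -154.98348903] -109.87634975311865
```

Call:
apply_moves(fingers=[1, 1, 1, 1, 1, 1, 1], dp=[[0.25, -1.68, 0], [0.25, -1.68, 0], [0.25, -1.68, -1], [0.25, -1.68, -2], [0.25, -1.68, -2.3], [0.25, -1.68, -2.3], [0.25, -1.68, -2.3]], yaw=[0, 0, 0, 0, 0, 0, 0])

```text
clock: 22.4
position: [557.8, -212.0, 358.3]
ee_rot: [0.985, -0.172, 0.006, 0.004]
contact_force: [0.2, -0.6, -2.9]
gripper_width: 29.0
```

Call:
apply_moves(fingers=[1, 1, 1, 1, 1, 1, 1, 1], dp=[[0, 0, -0.5], [0, 0, -0.8], [0, 0, -1.1], [0, 0, -1.3], [0, 0, -1.5], [0, 0, -1.6], [0, 0, -1.6], [0, 0, -1.6]], yaw=[0, 0, 0, 0, 0, 0, 0, 0])

```text
clock: 23.2
position: [557.9, -212.0, 342.3]
ee_rot: [0.985, -0.172, 0.006, 0.004]
contact_force: [0.2, -0.4, -1.9]
gripper_width: 29.1
```

It's going on freely. I'll continue down to the washer.

Call:
apply_moves(fingers=[1, 1, 1, 1, 1, 1, 1, 1], dp=[[0, 0, -0.3], [0, 0, -0.6], [0, 0, -0.8], [0, 0, -0.9], [0, 0, -1], [0, 0, -1.1], [0, 0, -1.2], [0, 0, -1.2]], yaw=[0, 0, 0, 0, 0, 0, 0, 0])

```text
clock: 24.0
position: [557.8, -211.9, 332.3]
ee_rot: [0.985, -0.172, 0.007, 0.004]
contact_force: [-3.3, 3.4, 6.6]
gripper_width: 28.8
```

Call:
apply_moves(fingers=[1, 1, 1, 1], dp=[[0, 0, -0.2], [0, 0, -0.3], [0, 0, -0.3], [0, 0, -0.3]], yaw=[0, 0, 0, 0])

```text
clock: 24.4
position: [557.6, -211.7, 332.2]
ee_rot: [0.985, -0.172, 0.008, 0.004]
contact_force: [-4.8, 4.4, 10.1]
gripper_width: 28.8
```

```bash
python3 - <<'E'
from h import *
print(read_state()['position'],read_state()['contact_force'],read_state()['gripper_width'])
d=snap('side','d7.png');a=snap('scene','s7.png')
cv2.imwrite('pics/v7.png',np.hstack([cv2.resize(d[110:290,190:340],(400,480),interpolation=cv2.INTER_CUBIC),cv2.resize(a[110:290,170:350],(400,400),interpolation=cv2.INTER_CUBIC).copy() if 0 else cv2.resize(a[100:280,190:340],(400,480),interpolation=cv2.INTER_CUBIC)]))
E
```

```text
[ 557.57145933 -211.70410321  332.16920111] [-4.76738912  4.44822673 10.10737983] 28.83750849710138
```

View pics/v7.png

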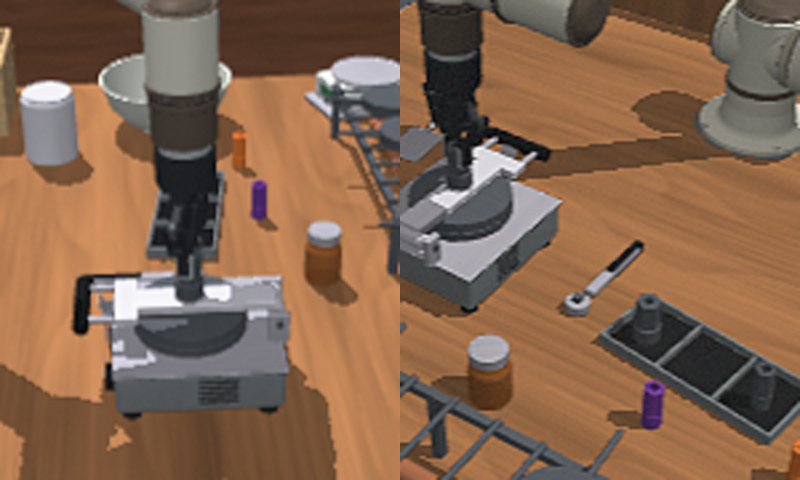

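The views show the lid level and shut, the socket down on the lid at (188,285), and the other two sockets upright in the tray at (648,315) and (763,385). The ratchet, jar and look-alikes haven't moved. I'm handing it in.

```bash
python3 -c "
from bench import *
print(job_done())"
```

```text
the job is handed in; nothing more can be done
None
```

The job is handed in at about 24.5 s of the 72 s allowed, with the fitting socket still gripped and seated on the nut.

- **Lid:** I pressed it down along its arc with shut fingers, to about 23 N. It stayed shut by itself after I let go.
- **First socket:** The large socket in the right compartment stopped about 14 mm high on the nut. Sweeping its yaw by about 7° each way and shifting it slightly did not get it on. I stood it back upright in its compartment.
- **Fitting socket:** The large socket from the middle compartment slid on without resistance. It stopped at TCP height 332.2 mm, against about 332.8 mm worked out for fully home, and it did not go lower when pressed. The last reading was about 10 N of push, with the fingers 28.8 mm apart on the 30 mm head.

The last pictures show the lid shut, both other sockets upright in the tray, and the ratchet, oil jar and look-alikes where they were.

Two readings were slightly off. The tool had picked up about 1° of tilt, and there was a 4–5 N sideways force at the end. The socket still reached its full depth.

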